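# Sort the loose blood tubes into colour-coded cradles

### The arm

A 7-joint arm with a two-finger parallel gripper is mounted at the origin on a cart in front of the work surface, level with it; the furniture and walls round the work are solid. World frame = base frame: x ahead of the robot, y to its left, z up, the work surface at z = 0. Lengths are in m, angles in degrees, forces in N, time in s.
With the tool pointing down it reaches from about 0.425 to 0.875 m from the base axis. Payload 4.7 kg.
Tool frame: the origin (TCP) lies on the centre line of the jaws, within the pads' length; the fingertips stand 19 mm ahead of it and the grasp point (between the pads) is the TCP; z points along the fingers, y is the line along which they close (so a half turn about z gives the same grasp; the last joint's range is limited). The gripper opens to 87 mm and grips with 3 to 60 N. Pads are 19 mm wide; open, the fingers measure 117 mm over their backs; the gripper's body (75 mm by 190 mm) begins 51 mm behind the grasp point.
Start: joints at [-75.052, 18.392, -4.016, 83.108, 1.295, 78.541, -3.26], TCP at [0.159, 0.63, 0.242] pointing down, gripper open.
Joint ranges: [-163.93, 163.93], [-17.29, 119.83], [-79.2, 71.16], [3.27, 140.29], [-89.18, 269.18], [5.43, 117.66], [-154.24, 154.24]. Speed limits (degrees/s): [147.25, 147.25, 180, 180, 180, 180, 180].

### API

Orientations are given as [roll, pitch, yaw] about the fixed x, y, z axes, in that order (R = Rz(yaw) Ry(pitch) Rx(roll)).
In Python, from cell import env, imaging gives the robot as it stands.
- The arm moves only by the shell command python3 -m crank 'ROWS' [OPENING] [FORCE]. ROWS is JSON, a list of rows, each an object of numbers: "x", "y", "z": the shift along the tool's x, y, z in m; "turn": the turn about the tool's z in rad. In form: [{"x": .., "y": .., "z": .., "turn": ..}, ...]. A call has 1 to 12 rows; each row is the pose to reach, as a shift and turn from the pose commanded when the call began, along the tool's axes at that moment; what a row does not reach only later rows make up. A row lasts 1/8 s, in which the tool goes at most 62.5 mm and 10.7 degrees, less where a joint would pass 70% of its speed; a pose out of reach is approached as far as the arm can. A call with a gripper value outside its range is refused whole. OPENING is the finger opening in m, from 0 to 0.087, set as the call begins (- or left out, the last holds). The fingers move at their own pace and stop on an object; FORCE is the grip in N (left out, the last holds). Time passes only in rows, so rows that repeat a pose let the fingers close. It gives the time, the measured TCP pose, the force, the opening and the grip force at its end, in the units of the state.
- env.get_obs(): the state, without advancing time (a new reading comes with each control period).
- imaging.read_camera(name): name is "scene" or "top"; returns the picture (384x512x3 uint8, red, green, blue); there is no depth.
- imaging.get_calibration(name): a dict with "camera_matrix" (3x3 intrinsics, pixels), "position" and "attitude" of the camera in the world. Camera axes: x right, y up, looking along -z (the intrinsics and any distortion apply to the point x, -y, -z); pixel columns grow to the right and rows downward; lengths in m; the calibration is good to about 2 mm. A picture is of the moment at which its call begins. get_calibration takes no time and is no camera call.
- env.sign_off(): hands the job in; it is judged then, once.
The state is a dict: "time_s": time; "qpos": joint angles; "joint_velocities": joint speeds; "effort": joint torques, N m; "tool_pos": TCP position; "tool_rot": TCP orientation; "force": force on the tool from outside, world axes, zero at the start; "wrist_torque": the same for the moment, N m; "grip_width": finger opening in m; "grasp_force": force on a finger pad.
Only numpy, scipy, OpenCV 4.12 (cv2) and the standard library are available. Lean on these libraries where they do the work, as an engineer would, in place of code of your own. Each camera call takes 0.05 s, during which the arm holds its last target. There are 200 camera calls.

### The job

Pick up the four blood tubes lying loose on the worktop one after another and lay each one down gently, without dropping it, in a white cradle whose coloured end block matches its cap: purple, red, and one yellow tube in each of the two yellow cradles. Each tube must lie flat and straight in the middle of its cradle, between the cheeks, with its cap at the coloured end. Leave the two pens lying where they are, and carry the tubes clear of the open centrifuge behind the work (its body is 0.23 m high).

Things in the scene. Friction and masses are not known exactly. Their poses are not given: they have to be found in the camera images.
- tube_purple: blood sample tube with a purple ribbed cap and a white paper label, lying on the worktop; 104 mm long, tube 13 mm and cap 17 mm across (cap covers the last 26 mm). Origin: under the middle of its length, at the underside (15 mm below its top there). x axis runs along the tube towards the cap, z up. About 20 g; does not roll
- tube_red: blood sample tube with a red ribbed cap and a white paper label, lying on the worktop; 104 mm long, tube 13 mm and cap 17 mm across (cap covers the last 26 mm). Origin: under the middle of its length, at the underside (15 mm below its top there). x axis runs along the tube towards the cap, z up. About 20 g; does not roll
- tube_yellow_1: blood sample tube with a yellow ribbed cap and a white paper label, lying on the worktop (one of two alike); 104 mm long, tube 13 mm and cap 17 mm across (cap covers the last 26 mm). Origin: under the middle of its length, at the underside (15 mm below its top there). x axis runs along the tube towards the cap, z up. About 20 g; does not roll
- tube_yellow_2: blood sample tube with a yellow ribbed cap and a white paper label, lying on the worktop (one of two alike); 104 mm long, tube 13 mm and cap 17 mm across (cap covers the last 26 mm). Origin: under the middle of its length, at the underside (15 mm below its top there). x axis runs along the tube towards the cap, z up. About 20 g; does not roll
- cradle_purple_mark (a point): purple end block (12x54 mm, 20 high) of a white fixed tube cradle. Point: middle of its foot, on the worktop; x points along the cradle, away from the seat. Seat middle: x -66, z +6 mm (top of the base plate, 54 wide, ends at x -120). Pairs of cheeks (14 long, tops at z 19, 30 mm gap) 36 mm either side of the seat middle; open between them for fingers. Cap goes next to the block
- cradle_red_mark (a point): red end block (12x54 mm, 20 high) of a white fixed tube cradle. Point: middle of its foot, on the worktop; x points along the cradle, away from the seat. Seat middle: x -66, z +6 mm (top of the base plate, 54 wide, ends at x -120). Pairs of cheeks (14 long, tops at z 19, 30 mm gap) 36 mm either side of the seat middle; open between them for fingers. Cap goes next to the block
- cradle_yellow_1_mark (a point): yellow end block (12x54 mm, 20 high) of a white fixed tube cradle. Point: middle of its foot, on the worktop; x points along the cradle, away from the seat. Seat middle: x -66, z +6 mm (top of the base plate, 54 wide, ends at x -120). Pairs of cheeks (14 long, tops at z 19, 30 mm gap) 36 mm either side of the seat middle; open between them for fingers. Cap goes next to the block (1 of 2 alike)
- cradle_yellow_2_mark (a point): yellow end block (12x54 mm, 20 high) of a white fixed tube cradle. Point: middle of its foot, on the worktop; x points along the cradle, away from the seat. Seat middle: x -66, z +6 mm (top of the base plate, 54 wide, ends at x -120). Pairs of cheeks (14 long, tops at z 19, 30 mm gap) 36 mm either side of the seat middle; open between them for fingers. Cap goes next to the block (1 of 2 alike)
- marker_pen: white marker pen with a black cap, 135 x 17 mm, 16 mm high, lying on the worktop; origin under its middle, x along it. Not to be moved
- red_pen: thin red ballpoint pen, 145 x 12 mm, 9 mm high, lying on the worktop; origin under its middle, x along it. Not to be moved
There are look-alikes about, which are no part of the job. Leave any pink look-alike of the tube_yellow_1 alone.

How it is judged (in metres and radians):
At the end, for the whole second after the job is handed in: Each tube lies at rest in a cradle of its cap's colour (one yellow tube in each yellow cradle): middles within 14 mm lengthways and 11 mm sideways, resting on the base plate (underside 2 to 11 mm above the worktop), in line within 0.2 rad, cap towards the coloured block (x of tube_purple in the frame of cradle_purple_mark between -0.08 and -0.052 m and y of tube_purple in the frame of cradle_purple_mark between -0.011 and 0.011 m and z of tube_purple in the frame of cradle_purple_mark between 0.002 and 0.011 m and angle between the x axis of tube_purple and the x axis of cradle_purple_mark, either way round below 0.2 rad and x of cradle_purple_mark in the frame of tube_purple above 0.05 m and x of tube_red in the frame of cradle_red_mark between -0.08 and -0.052 m and y of tube_red in the frame of cradle_red_mark between -0.011 and 0.011 m and z of tube_red in the frame of cradle_red_mark between 0.002 and 0.011 m and angle between the x axis of tube_red and the x axis of cradle_red_mark, either way round below 0.2 rad and x of cradle_red_mark in the frame of tube_red above 0.05 m and (((x of tube_yellow_1 in the frame of cradle_yellow_1_mark between -0.08 and -0.052 m and y of tube_yellow_1 in the frame of cradle_yellow_1_mark between -0.011 and 0.011 m and z of tube_yellow_1 in the frame of cradle_yellow_1_mark between 0.002 and 0.011 m and angle between the x axis of tube_yellow_1 and the x axis of cradle_yellow_1_mark, either way round below 0.2 rad and x of cradle_yellow_1_mark in the frame of tube_yellow_1 above 0.05 m) and (x of tube_yellow_2 in the frame of cradle_yellow_2_mark between -0.08 and -0.052 m and y of tube_yellow_2 in the frame of cradle_yellow_2_mark between -0.011 and 0.011 m and z of tube_yellow_2 in the frame of cradle_yellow_2_mark between 0.002 and 0.011 m and angle between the x axis of tube_yellow_2 and the x axis of cradle_yellow_2_mark, either way round below 0.2 rad and x of cradle_yellow_2_mark in the frame of tube_yellow_2 above 0.05 m)) or ((x of tube_yellow_1 in the frame of cradle_yellow_2_mark between -0.08 and -0.052 m and y of tube_yellow_1 in the frame of cradle_yellow_2_mark between -0.011 and 0.011 m and z of tube_yellow_1 in the frame of cradle_yellow_2_mark between 0.002 and 0.011 m and angle between the x axis of tube_yellow_1 and the x axis of cradle_yellow_2_mark, either way round below 0.2 rad and x of cradle_yellow_2_mark in the frame of tube_yellow_1 above 0.05 m) and (x of tube_yellow_2 in the frame of cradle_yellow_1_mark between -0.08 and -0.052 m and y of tube_yellow_2 in the frame of cradle_yellow_1_mark between -0.011 and 0.011 m and z of tube_yellow_2 in the frame of cradle_yellow_1_mark between 0.002 and 0.011 m and angle between the x axis of tube_yellow_2 and the x axis of cradle_yellow_1_mark, either way round below 0.2 rad and x of cradle_yellow_1_mark in the frame of tube_yellow_2 above 0.05 m))) and linear speed of each of tube_purple, tube_red, tube_yellow_1, tube_yellow_2 below 0.02 m/s); the robot touches nothing.
It fails at once if the marker pen is pushed out of its place (more than 20 mm) (distance of marker_pen from where it was at the start of the episode above 0.02 m).
It fails at once if the red pen is pushed out of its place (more than 20 mm) (distance of red_pen from where it was at the start of the episode above 0.02 m).
It fails at once if a tube is dropped or thrown (in free fall, touching nothing, at over 0.7 m/s) ((linear speed of tube_purple above 0.7 m/s and contact force between tube_purple and anything else below 0.01 N) or (linear speed of tube_red above 0.7 m/s and contact force between tube_red and anything else below 0.01 N) or (linear speed of tube_yellow_1 above 0.7 m/s and contact force between tube_yellow_1 and anything else below 0.01 N) or (linear speed of tube_yellow_2 above 0.7 m/s and contact force between tube_yellow_2 and anything else below 0.01 N)).
It also fails if it takes over 120 s, if anything falls off the work surface, if the arm or the gripper's body presses on something with over 40 N, if the wrist force passes 120 N, or if a joint passes its speed limit or range.

## Working session

There is one attempt and no reset: what is moved stays moved. The work goes in short steps, Python scripts to look and compute and a shell command to move; the robot and the scene stay as the last step left them, time stands still between calls to the robot, and variables do not carry over. Pictures are saved under pics/ and viewed, at most 14 in all, crops included, and the job is handed in when it is done.

```bash
mkdir -p pics; ls; python3 - <<'E'
from cell import env, imaging
import cv2
print(env.get_obs())
for n in("top","scene"):
    im=imaging.read_camera(n); cv2.imwrite(f"pics/{n}0.png",cv2.resize(im[:,:,::-1],(800,600),interpolation=cv2.INTER_CUBIC)); cv2.imwrite(f"raw_{n}0.png",im[:,:,::-1]); print(imaging.get_calibration(n))
E
```

```text
pics
{'time_s': 0.0, 'qpos': array([-75.05288848,  18.4402693 ,  -4.01547344,  83.17478394,
         1.29515809,  78.53978158,  -3.26084513]), 'joint_velocities': array([-0.0133938 ,  0.02971739, -0.09712988, -0.06696529,  0.06518389,
       -0.11938569, -0.00451986]), 'effort': array([ 1.93524215e-04, -4.91285598e+01, -4.04053247e-01, -3.12533891e+01,
       -6.40400453e-02,  4.38581093e-02,  1.70417215e-04]), 'tool_pos': array([0.15870548, 0.62980003, 0.24044879]), 'tool_rot': array([-1.79890416e+02,  5.85743616e-03,  1.65861773e+02]), 'force': array([-0.00836317,  0.48287856,  0.35542719]), 'wrist_torque': array([-0.01018703,  0.02586866, -0.02178445]), 'grasp_force': 0.0, 'grip_width': 0.08735467892910205}
{'camera_matrix': array([[450.39737879,   0.        , 256.7190978 ],
       [  0.        , 450.39737879, 190.40555286],
       [  0.        ,   0.        ,   1.        ]]), 'position': array([ 0.3348272 , -0.00739293,  1.29520637]), 'attitude': array([ 7.92157226e+00, -5.23954164e-02, -9.06878825e+01])}
{'camera_matrix': array([[448.44364676,   0.        , 259.63957544],
       [  0.        , 448.44364676, 188.62024332],
       [  0.        ,   0.        ,   1.        ]]), 'position': array([-0.58576874,  0.51688294,  0.7191622 ]), 'attitude': array([  60.97185734,   -0.35334187, -115.86534796])}
```

View pics/top0.png

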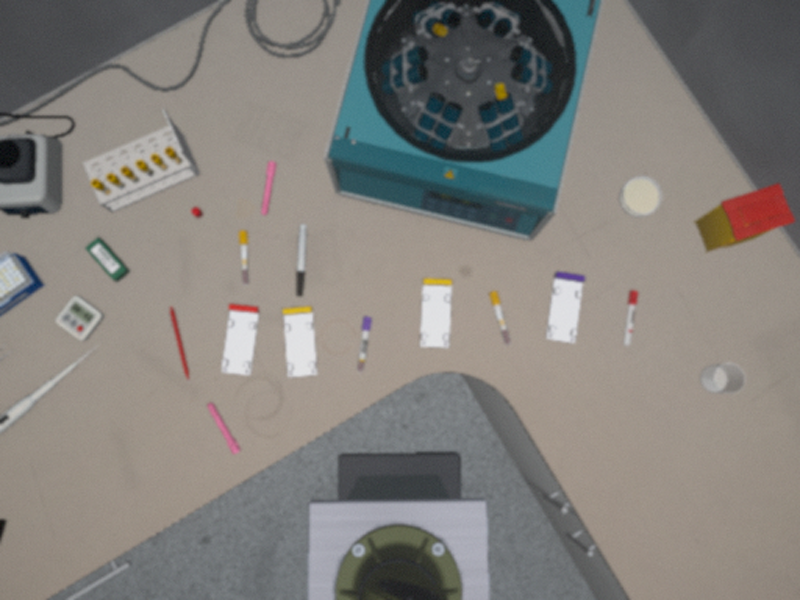

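View pics/scene0.png

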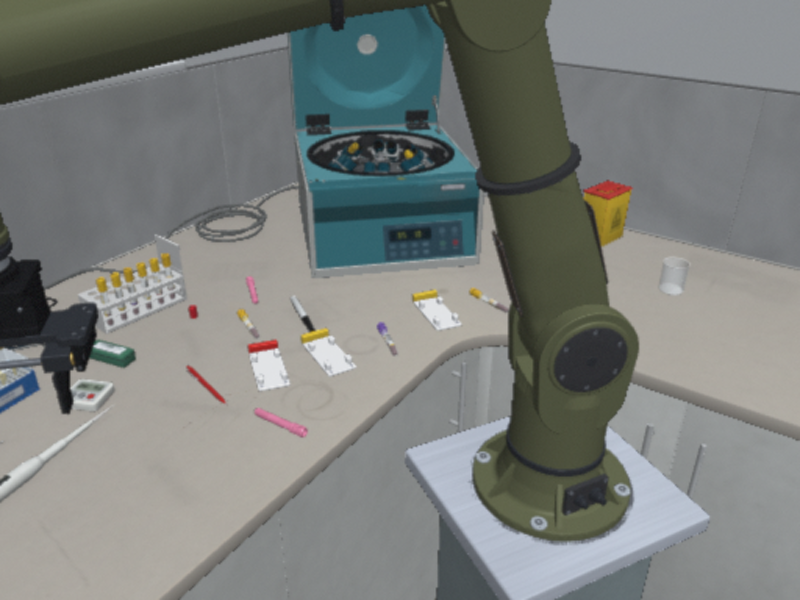

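The top view shows the tubes in 800x600 pixels: yellow A (244,257), purple (365,343), yellow B (499,316) and red (630,318). The cradles are red (240,340), yellow 1 (299,342), yellow 2 (436,313) and purple (566,308). The marker pen is at (302,260) and the red pen at (180,343). The scene view agrees, and pink decoys lie about.

```bash
python3 - <<'E'
import cv2
im=cv2.imread("raw_top0.png")
for k,(x0,y0,x1,y1) in enumerate([(105,140,245,245),(265,165,415,230)]):
    c=cv2.resize(im[y0:y1,x0:x1],None,fx=800/150,fy=800/150,interpolation=cv2.INTER_CUBIC); cv2.imwrite(f"pics/c{k}.png",c)
E
```

```text
(no output)
```

View pics/c0.png

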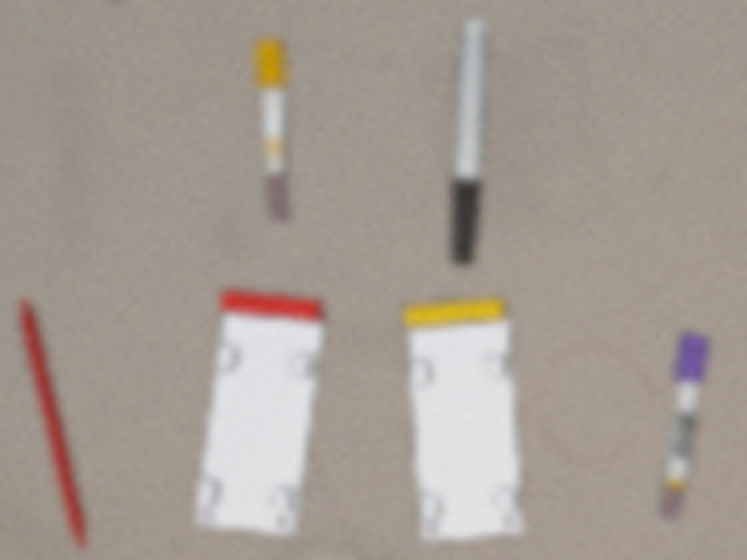

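View pics/c1.png

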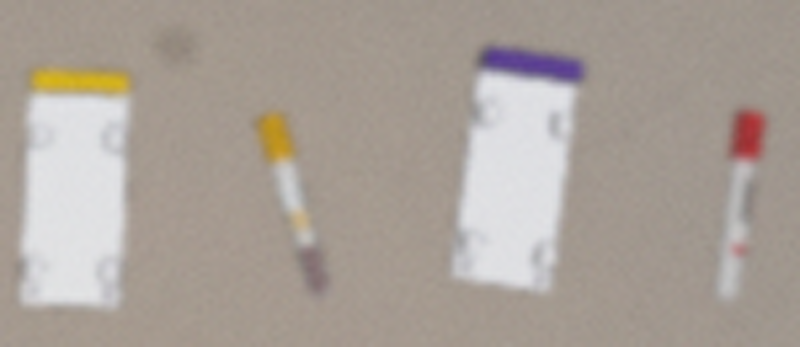

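Crops: the tube end points and cradle corners are readable (e.g. yellow A cap end (270,40), tail (279,219) in c0). Now I'll convert them to world coordinates.

```bash
cat > h.py <<'E'
import numpy as np
from cell import env, imaging
from scipy.spatial.transform import Rotation as R
def ray(n,u,v,z):
    c=imaging.get_calibration(n);K=c["camera_matrix"]
    d=np.linalg.solve(K,[u,v,1]);d=R.from_euler("xyz",c["attitude"],degrees=True).apply([d[0],-d[1],-d[2]])
    p=c["position"];return p+d*(z-p[2])/d[2]
def proj(n,P):
    c=imaging.get_calibration(n);K=c["camera_matrix"]
    q=R.from_euler("xyz",c["attitude"],degrees=True).inv().apply(np.asarray(P)-c["position"])
    w=K@[q[0],-q[1],-q[2]];return w[:2]/w[2]
def rel(tx,ty,tz,axis_deg):
    """tool-frame shift & turn (rad) so tool x axis lies along line axis_deg (mod 180), from present measured pose"""
    o=env.get_obs();Rt=R.from_euler("xyz",o["tool_rot"],degrees=True)
    d=Rt.inv().apply(np.array([tx,ty,tz])-o["tool_pos"])
    xa=Rt.apply([1,0,0]);cur=np.degrees(np.arctan2(xa[1],xa[0]))
    dy=(axis_deg-cur+90)%180-90
    print("now",o["tool_pos"].round(4),"rot",o["tool_rot"].round(2),"j",o["qpos"].round(1),"| shift",d.round(4),"turn rad",round(-np.radians(dy),4),"q7",round(o["qpos"][6],1))
E
python3 - <<'E'
from h import *
s=800/150
O={0:(105,140),1:(265,165)}
P=lambda k,p,z: ray("top",(p[0]+.5)/s-.5+O[k][0],(p[1]+.5)/s-.5+O[k][1],z)
for n,k,c,t in [("yA",0,(270,40),(279,219)),("pu",0,(694,333),(671,517)),("yB",1,(270,114),(318,294)),("rd",1,(749,110),(727,300))]:
    a,b=P(k,c,.008),P(k,t,.008);d=a-b
    print(n,"mid",((a+b)/2)[:2].round(4),"len",np.linalg.norm(d).round(4),"ang",np.degrees(np.arctan2(d[1],d[0])).round(2),"r",np.hypot(*((a+b)/2)[:2]).round(3))
for n,k,f,b in [("Cred",0,((223,290),(324,303)),((197,524),(296,535))),("Cy1",0,((404,307),(503,298)),((421,540),(523,533))),("Cy2",1,((32,70),(130,73)),((21,303),(119,309))),("Cpu",1,((485,47),(584,62)),((453,278),(549,292)))]:
    F=[P(k,q,.02) for q in f];B=[P(k,q,.006) for q in b]
    fm=sum(F)/2;bm=sum(B)/2;d=(fm-bm)[:2];w=np.linalg.norm(F[0]-F[1]),np.linalg.norm(B[0]-B[1]);L=np.linalg.norm(d);u=d/L
    wy=(F[0]-F[1])+(B[0]-B[1])
    seat=(bm[:2]+54*u/1000+fm[:2]-72*u/1000)/2
    print(n,"seat",seat.round(4),"len",L.round(4),"w",np.round(w,4),"ang",np.degrees(np.arctan2(u[1],u[0])).round(2),"angw",(np.degrees(np.arctan2(wy[1],wy[0]))-90).round(2),"r",np.hypot(*seat).round(3))
for n,k,a,b in [("marker",0,(474,18),(463,264)),("redpen",0,(26,300),(82,548))]:
    print(n,P(k,a,.006)[:2].round(3),P(k,b,.006)[:2].round(3))
rel(0,0,0,0)
E
```

```text
yA mid [0.5956 0.2811] len 0.0997 ang 3.9 r 0.659
pu mid [0.4316 0.0593] len 0.0994 ang -7.39 r 0.436
yB mid [ 0.4759 -0.1913] len 0.1005 ang 13.13 r 0.513
rd mid [ 0.4725 -0.4308] len 0.1043 ang -9.77 r 0.639
Cred seat [0.4312 0.2859] len 0.1243 w [0.0547 0.0533] ang -7.01 angw -7.52 r 0.517
Cy1 seat [0.4264 0.1758] len 0.1245 w [0.0531 0.0545] ang 4.09 angw 3.88 r 0.461
Cy2 seat [ 0.4758 -0.073 ] len 0.1254 w [0.0527 0.0527] ang -3.46 angw -3.32 r 0.481
Cpu seat [ 0.4834 -0.3102] len 0.1246 w [0.0537 0.0519] ang -9.34 angw -9.25 r 0.574
marker [0.657 0.173] [0.52  0.178]
redpen [0.503 0.414] [0.37 0.38]
now [0.1587 0.6299 0.2406] rot [-179.9     0.    165.86] j [-75.1  18.4  -4.   83.2   1.3  78.5  -3.3] | shift [ 1.000e-04 -6.491e-01  2.417e-01] turn rad -0.2468 q7 -3.3
```

```bash
python3 -c "
from h import *
rel(.5945,.281,.12,3.9)
for u,v in((335,165),(340,195),(530,237)): print(ray('top',u/1.5625,v/1.5625,.23).round(3))"
```

```text
now [0.1587 0.6299 0.2406] rot [-179.9     0.    165.86] j [-75.1  18.4  -4.   83.2   1.3  78.5  -3.3] | shift [-0.5078 -0.2316  0.121 ] turn rad -0.3148 q7 -3.3
[0.694 0.091 0.23 ]
[0.646 0.083 0.23 ]
[ 0.575 -0.211  0.23 ]
```

```bash
python3 -m crank '[{"x":-0.02,"y":-0.01,"z":0,"turn":0},{"x":-0.06,"y":-0.03,"z":0,"turn":0},{"x":-0.11,"y":-0.05,"z":0,"turn":-0.05},{"x":-0.165,"y":-0.075,"z":0,"turn":-0.1},{"x":-0.22,"y":-0.1,"z":0.02,"turn":-0.15},{"x":-0.275,"y":-0.125,"z":0.04,"turn":-0.2},{"x":-0.33,"y":-0.15,"z":0.06,"turn":-0.25},{"x":-0.385,"y":-0.175,"z":0.08,"turn":-0.3},{"x":-0.43,"y":-0.2,"z":0.1,"turn":-0.315},{"x":-0.47,"y":-0.215,"z":0.12,"turn":-0.315},{"x":-0.5,"y":-0.228,"z":0.12,"turn":-0.315},{"x":-0.508,"y":-0.232,"z":0.121,"turn":-0.315}]' 0.06 15; python3 -c "
from h import *
import cv2
cv2.imwrite('raw1.png',imaging.read_camera('scene')[:,:,::-1])
rel(.5945,.281,.022,3.9)
im=cv2.imread('raw1.png');cv2.imwrite('pics/s1.png',cv2.resize(im[150:270,20:180],(800,600),interpolation=cv2.INTER_CUBIC))"
```

```text
time_s: 1.6
tool_pos: [0.5968, 0.2767, 0.1203]
tool_rot: [-179.9, 0.0, -176.4]
force: [0.3, 0.5, 0.3]
grip_width: 0.0598
grasp_force: 0.0
now [0.5965 0.2776 0.1204] rot [-1.7992e+02  3.0000e-02 -1.7635e+02] j [-36.1  23.9  11.3  90.5  -4.9  66.1  69.9] | shift [0.0018 0.0037 0.0984] turn rad -0.0044 q7 69.9
```

View pics/s1.png

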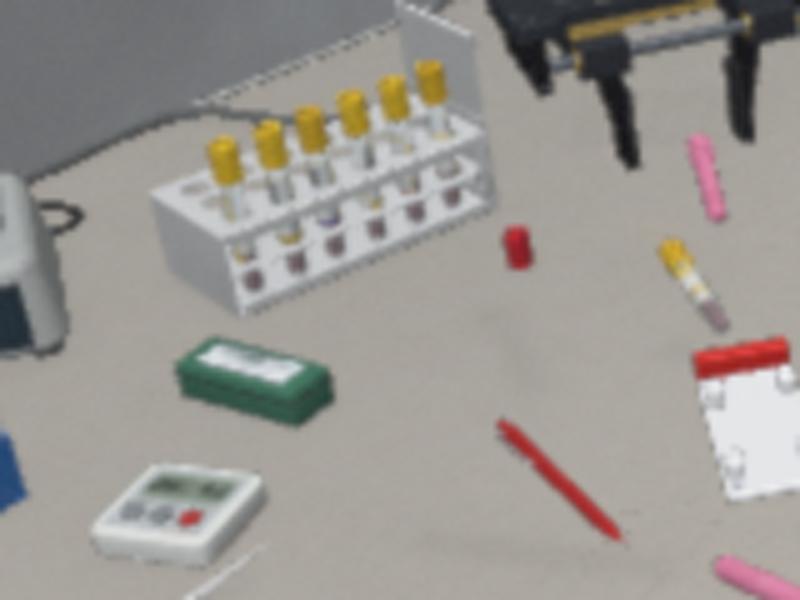

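The gripper hangs above the lone yellow tube, with its tips around crop (630,165) and the tube from (668,240) to (722,325). Nothing is in the way, so I descend and check.

```bash
python3 -m crank '[{"x":0,"y":0,"z":0.03,"turn":0},{"x":0,"y":0,"z":0.055,"turn":0},{"x":0,"y":0,"z":0.07,"turn":0},{"x":0,"y":0,"z":0.07,"turn":0},{"x":0,"y":0,"z":0.07,"turn":0}]' 0.06 15; python3 -c "
from h import *
import cv2
rel(.5945,.281,.022,3.9)
u=np.array([np.cos(np.radians(3.9)),np.sin(np.radians(3.9)),0])
print(proj('scene',np.array([.5945,.281,.008])+.052*u),proj('scene',np.array([.5945,.281,.008])-.052*u))
print(ray('scene',153.6,198,.008),ray('scene',164.4,215,.008))"
```

```text
time_s: 2.28
tool_pos: [0.5952, 0.2819, 0.0518]
tool_rot: [179.9, 0.1, -176.1]
force: [0.5, -0.4, 0.7]
grip_width: 0.0602
grasp_force: 0.0
now [0.5952 0.2819 0.0518] rot [ 1.7994e+02  9.0000e-02 -1.7606e+02] j [-35.9  27.8  10.6  93.5  -5.7  59.1  70.4] | shift [ 0.0008 -0.0009  0.0298] turn rad 0.0007 q7 70.4
[153.18864903 199.1320078 ] [164.34677091 214.69663179]
[0.6527759  0.28162096 0.008     ] [0.54092027 0.2777699  0.008     ]
```

```bash
python3 -m crank '[{"x":0,"y":0,"z":0.02,"turn":0},{"x":0,"y":0,"z":0.029,"turn":0},{"x":0,"y":0,"z":0.029,"turn":0}]' && python3 -m crank '[{"x":0,"y":0,"z":0,"turn":0},{"x":0,"y":0,"z":0,"turn":0},{"x":0,"y":0,"z":0,"turn":0},{"x":0,"y":0,"z":0,"turn":0},{"x":0,"y":0,"z":0,"turn":0},{"x":0,"y":0,"z":0,"turn":0}]' 0 15; python3 -c "
from h import *
rel(.426,.176,.1,4)"
```

```text
time_s: 2.65
tool_pos: [0.5943, 0.281, 0.0205]
tool_rot: [-180.0, -0.1, -176.1]
force: [0.6, 0.8, 0.2]
grip_width: 0.0604
grasp_force: 0.0
time_s: 3.4
tool_pos: [0.5948, 0.2813, 0.0216]
tool_rot: [180.0, 0.0, -176.1]
force: [-0.5, -0.3, 0.3]
grip_width: 0.0093
grasp_force: 15.0
now [0.5948 0.2813 0.0216] rot [ 1.8000e+02  1.0000e-02 -1.7609e+02] j [-35.6  29.8  10.3  94.5  -6.1  56.2  70.7] | shift [ 0.1756 -0.0935 -0.0784] turn rad -0.0015 q7 70.7
```

Grip width is 9 mm on a 13 mm tube. I lift a little and look.

```bash
python3 -m crank '[{"x":0,"y":0,"z":-0.015,"turn":0},{"x":0,"y":0,"z":-0.04,"turn":0},{"x":0,"y":0,"z":-0.078,"turn":0},{"x":0,"y":0,"z":-0.078,"turn":0},{"x":0,"y":0,"z":-0.078,"turn":0}]'; python3 -c "
from h import *
import cv2
a=imaging.read_camera('scene')[150:246,105:233,::-1];b=imaging.read_camera('top')[125:221,90:218,::-1]
cv2.imwrite('pics/s2.png',cv2.resize(np.hstack([a,b]),(800,300),interpolation=cv2.INTER_CUBIC))
rel(.426,.176,.1,4)"
```

```text
time_s: 4.03
tool_pos: [0.5947, 0.2813, 0.1001]
tool_rot: [180.0, 0.0, -176.1]
force: [-0.3, -1.0, -1.0]
grip_width: 0.0095
grasp_force: 15.0
now [0.594  0.2809 0.0987] rot [-1.7996e+02 -9.0000e-02 -1.7609e+02] j [-36.2  25.   11.   91.6  -5.1  64.   70. ] | shift [ 0.1748 -0.0932 -0.001 ] turn rad -0.0016 q7 70.0
```

View pics/s2.png

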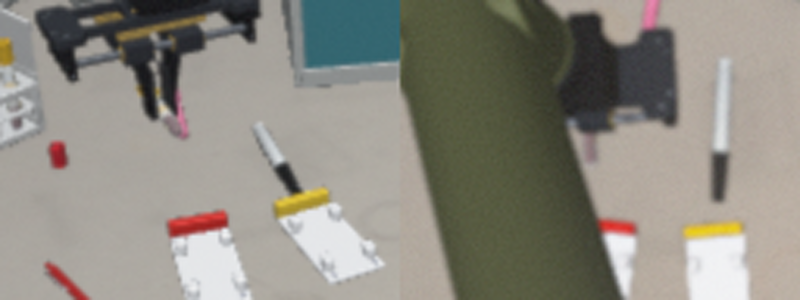

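The left half shows the tube held between the fingers at about (165,115), roughly level. The marker is untouched. Now I carry it to yellow cradle 1.

```bash
python3 -m crank '[{"x":0.015,"y":-0.01,"z":0,"turn":0},{"x":0.05,"y":-0.027,"z":0,"turn":0},{"x":0.09,"y":-0.048,"z":0,"turn":0},{"x":0.13,"y":-0.069,"z":0,"turn":0},{"x":0.16,"y":-0.085,"z":0,"turn":0},{"x":0.1755,"y":-0.0935,"z":0,"turn":0},{"x":0.1755,"y":-0.0935,"z":0.02,"turn":0},{"x":0.1755,"y":-0.0935,"z":0.04,"turn":0},{"x":0.1755,"y":-0.0935,"z":0.04,"turn":0},{"x":0.1755,"y":-0.0935,"z":0.04,"turn":0}]'; python3 -c "
from h import *
rel(.426,.176,.029,4)
import cv2
a=imaging.read_camera('scene')[190:286,150:278,::-1];b=imaging.read_camera('top')[160:256,130:258,::-1]
cv2.imwrite('pics/s3.png',cv2.resize(np.hstack([a,b]),(800,300),interpolation=cv2.INTER_CUBIC))"
```

```text
time_s: 5.38
tool_pos: [0.4261, 0.176, 0.0597]
tool_rot: [-180.0, -0.0, -176.1]
force: [0.3, 0.6, -0.3]
grip_width: 0.0091
grasp_force: 15.0
now [0.4261 0.176  0.0597] rot [-1.7999e+02 -1.0000e-02 -1.7609e+02] j [-36.9   5.7  11.6 121.   -1.4  53.4  69.4] | shift [ 0.0001 -0.      0.0307] turn rad -0.0016 q7 69.4
```

View pics/s3.png

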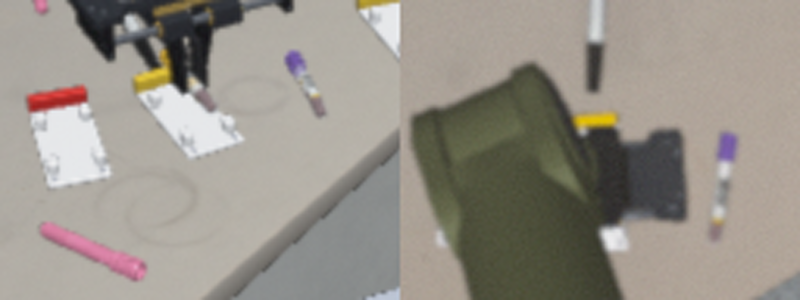

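The tube sits over yellow cradle 1, lined up with its cap at the yellow block. I lower it to z = 0.028, open, and back off.

```bash
python3 -m crank '[{"x":0,"y":0,"z":0.012,"turn":0},{"x":0,"y":0,"z":0.024,"turn":0},{"x":0,"y":0,"z":0.03,"turn":0},{"x":0,"y":0,"z":0.032,"turn":0},{"x":0,"y":0,"z":0.032,"turn":0}]' && python3 -m crank '[{"x":0,"y":0,"z":0,"turn":0},{"x":0,"y":0,"z":0,"turn":0},{"x":0,"y":0,"z":0,"turn":0},{"x":0,"y":0,"z":0,"turn":0}]' 0.05 && python3 -m crank '[{"x":0,"y":0,"z":-0.02,"turn":0},{"x":0,"y":0,"z":-0.05,"turn":0},{"x":0,"y":0,"z":-0.09,"turn":0},{"x":0,"y":0,"z":-0.09,"turn":0},{"x":0,"y":0,"z":-0.09,"turn":0}]'; python3 -c "
from h import *
u=np.array([np.cos(np.radians(-7.4)),np.sin(np.radians(-7.4))])
rel(*(np.array([.4306,.0594])),.1,-7.4)"
```

```text
time_s: 6.1
tool_pos: [0.4261, 0.176, 0.0275]
tool_rot: [-180.0, -0.0, -176.1]
force: [-0.6, 0.1, -0.6]
grip_width: 0.0092
grasp_force: 15.0
time_s: 6.6
tool_pos: [0.4261, 0.176, 0.0276]
tool_rot: [180.0, 0.0, -176.1]
force: [1.1, -0.1, -0.1]
grip_width: 0.0411
grasp_force: 0.0
time_s: 7.22
tool_pos: [0.4257, 0.1758, 0.1171]
tool_rot: [-180.0, -0.0, -176.1]
force: [0.0, -0.4, -0.6]
grip_width: 0.0497
grasp_force: 0.0
now [0.4257 0.1758 0.1171] rot [-1.7999e+02 -3.0000e-02 -1.7609e+02] j [-37.2   1.1  11.6 118.1  -0.3  60.8  68.4] | shift [ 0.003  -0.1165  0.0171] turn rad 0.1974 q7 68.4
```

```bash
python3 -m crank '[{"x":0,"y":-0.015,"z":0,"turn":0.04},{"x":0,"y":-0.045,"z":0,"turn":0.1},{"x":0.002,"y":-0.08,"z":0,"turn":0.17},{"x":0.003,"y":-0.105,"z":0,"turn":0.197},{"x":0.003,"y":-0.1165,"z":0.01,"turn":0.197},{"x":0.003,"y":-0.1165,"z":0.03,"turn":0.197},{"x":0.003,"y":-0.1165,"z":0.05,"turn":0.197},{"x":0.003,"y":-0.1165,"z":0.065,"turn":0.197},{"x":0.003,"y":-0.1165,"z":0.065,"turn":0.197},{"x":0.003,"y":-0.1165,"z":0.065,"turn":0.197}]' 0.06; python3 -c "
from h import *
rel(.4306,.0594,.0215,-7.4)
import cv2
a=imaging.read_camera('scene')[180:276,160:288,::-1];b=imaging.read_camera('top')[160:256,150:278,::-1]
cv2.imwrite('pics/s4.png',cv2.resize(np.hstack([a,b]),(800,300),interpolation=cv2.INTER_CUBIC))"
```

```text
time_s: 8.48
tool_pos: [0.4314, 0.0597, 0.0529]
tool_rot: [180.0, 0.0, 172.6]
force: [0.8, 0.3, 0.6]
grip_width: 0.0597
grasp_force: 0.0
now [0.4314 0.0597 0.0529] rot [1.7998e+02 4.0000e-02 1.7264e+02] j [-29.9   3.1  19.  124.8  -1.3  52.2  72.5] | shift [ 0.0008 -0.0004  0.0314] turn rad 0.0007 q7 72.5
```

View pics/s4.png

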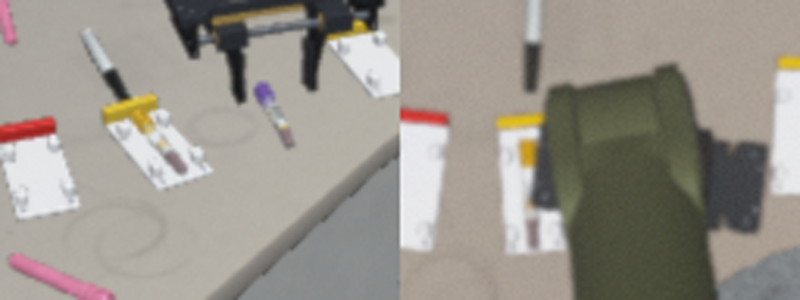

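The first yellow tube lies centred in yellow cradle 1 with its cap at the block (about (145,130) on the left, (530,195) on the right). The fingers straddle the purple tube, so I grasp it next.

```bash
python3 -m crank '[{"x":0.0005,"y":0,"z":0.015,"turn":0},{"x":0.0005,"y":0,"z":0.029,"turn":0},{"x":0.0005,"y":0,"z":0.031,"turn":0},{"x":0.0005,"y":0,"z":0.031,"turn":0}]' && python3 -m crank '[{"x":0,"y":0,"z":0,"turn":0},{"x":0,"y":0,"z":0,"turn":0},{"x":0,"y":0,"z":0,"turn":0},{"x":0,"y":0,"z":0,"turn":0},{"x":0,"y":0,"z":0,"turn":0},{"x":0,"y":0,"z":0,"turn":0}]' 0 15; python3 -c "
from h import *
rel(.4834,-.3102,.1,-9.3)"
```

```text
time_s: 9.07
tool_pos: [0.4302, 0.0595, 0.0211]
tool_rot: [-180.0, -0.0, 172.6]
force: [-0.4, 0.6, -0.5]
grip_width: 0.0599
grasp_force: 0.0
time_s: 9.82
tool_pos: [0.4305, 0.0596, 0.0216]
tool_rot: [180.0, 0.0, 172.6]
force: [-0.7, -0.5, -0.3]
grip_width: 0.0089
grasp_force: 15.0
now [0.4305 0.0596 0.0216] rot [179.99   0.   172.62] j [-29.6   6.3  19.  126.2  -2.7  47.9  73.7] | shift [-0.1    -0.36   -0.0784] turn rad 0.0335 q7 73.7
```

```bash
python3 -m crank '[{"x":0,"y":0,"z":-0.015,"turn":0},{"x":0,"y":0,"z":-0.045,"turn":0},{"x":0,"y":-0.01,"z":-0.078,"turn":0},{"x":-0.012,"y":-0.045,"z":-0.078,"turn":0},{"x":-0.025,"y":-0.09,"z":-0.078,"turn":0.01},{"x":-0.038,"y":-0.135,"z":-0.078,"turn":0.02},{"x":-0.05,"y":-0.18,"z":-0.078,"turn":0.033},{"x":-0.063,"y":-0.225,"z":-0.078,"turn":0.033},{"x":-0.075,"y":-0.27,"z":-0.078,"turn":0.033},{"x":-0.088,"y":-0.315,"z":-0.078,"turn":0.033},{"x":-0.097,"y":-0.35,"z":-0.078,"turn":0.033},{"x":-0.1,"y":-0.36,"z":-0.078,"turn":0.033}]' && python3 -m crank '[{"x":0,"y":0,"z":0,"turn":0},{"x":0,"y":0,"z":0.02,"turn":0},{"x":0,"y":0,"z":0.04,"turn":0},{"x":0,"y":0,"z":0.04,"turn":0},{"x":0,"y":0,"z":0.04,"turn":0}]'; python3 -c "
from h import *
rel(.4834,-.3102,.028,-9.3)
import cv2
a=imaging.read_camera('scene')[150:246,250:378,::-1];b=imaging.read_camera('top')[160:256,300:428,::-1]
cv2.imwrite('pics/s5.png',cv2.resize(np.hstack([a,b]),(800,300),interpolation=cv2.INTER_CUBIC))"
```

```text
time_s: 11.32
tool_pos: [0.4831, -0.3129, 0.1005]
tool_rot: [-179.9, 0.0, 170.5]
force: [0.1, -0.0, -0.8]
grip_width: 0.0091
grasp_force: 15.0
time_s: 11.95
tool_pos: [0.4834, -0.31, 0.0593]
tool_rot: [180.0, -0.0, 170.8]
force: [0.0, -0.5, -0.5]
grip_width: 0.0091
grasp_force: 15.0
now [ 0.4834 -0.31    0.0593] rot [ 1.8000e+02 -3.0000e-02  1.7075e+02] j [ -1.1  21.3  36.8 106.5 -15.   57.1 122.8] | shift [-0.0001 -0.0002  0.0313] turn rad 0.0009 q7 122.8
```

View pics/s5.png

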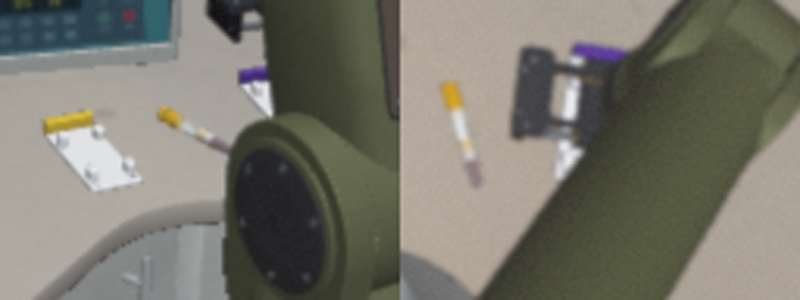

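The gripper is over the purple cradle, lined up along it, with the tube hidden by the arm. Lower and release.

```bash
python3 -m crank '[{"x":0,"y":0,"z":0.012,"turn":0},{"x":0,"y":0,"z":0.024,"turn":0},{"x":0,"y":0,"z":0.03,"turn":0},{"x":0,"y":0,"z":0.0315,"turn":0},{"x":0,"y":0,"z":0.0315,"turn":0}]' && python3 -m crank '[{"x":0,"y":0,"z":0,"turn":0},{"x":0,"y":0,"z":0,"turn":0},{"x":0,"y":0,"z":0,"turn":0},{"x":0,"y":0,"z":0,"turn":0}]' 0.05 && python3 -m crank '[{"x":0,"y":0,"z":-0.02,"turn":0},{"x":0,"y":0,"z":-0.05,"turn":0},{"x":0,"y":0,"z":-0.09,"turn":0},{"x":0,"y":0,"z":-0.09,"turn":0},{"x":0,"y":0,"z":-0.09,"turn":0}]'; python3 -c "
from h import *
rel(.472,-.4308,.1,-9.8)"
```

```text
time_s: 12.68
tool_pos: [0.4835, -0.3104, 0.0281]
tool_rot: [-180.0, 0.0, 170.7]
force: [0.7, -0.4, -0.8]
grip_width: 0.0094
grasp_force: 15.0
time_s: 13.18
tool_pos: [0.4835, -0.3102, 0.0281]
tool_rot: [180.0, 0.0, 170.7]
force: [-0.6, -0.2, 0.3]
grip_width: 0.0411
grasp_force: 0.0
time_s: 13.8
tool_pos: [0.4835, -0.3101, 0.1187]
tool_rot: [180.0, 0.1, 170.7]
force: [-0.6, 0.3, 0.2]
grip_width: 0.0499
grasp_force: 0.0
now [ 0.4835 -0.3101  0.1187] rot [1.7998e+02 6.0000e-02 1.7073e+02] j [ -2.9  16.9  38.5 103.8 -11.7  63.2 120.4] | shift [-0.008  -0.1209  0.0187] turn rad 0.0093 q7 120.4
```

```bash
python3 -m crank '[{"x":0,"y":-0.015,"z":0,"turn":0},{"x":-0.003,"y":-0.05,"z":0,"turn":0},{"x":-0.006,"y":-0.085,"z":0,"turn":0.009},{"x":-0.008,"y":-0.11,"z":0,"turn":0.009},{"x":-0.008,"y":-0.121,"z":0.01,"turn":0.009},{"x":-0.008,"y":-0.121,"z":0.03,"turn":0.009},{"x":-0.008,"y":-0.121,"z":0.05,"turn":0.009},{"x":-0.008,"y":-0.121,"z":0.065,"turn":0.009},{"x":-0.008,"y":-0.121,"z":0.065,"turn":0.009},{"x":-0.008,"y":-0.121,"z":0.065,"turn":0.009}]' 0.06; python3 -c "
from h import *
rel(.472,-.4308,.0215,-9.8)
import cv2
b=imaging.read_camera('top')[150:246,300:428,::-1]
cv2.imwrite('pics/s6.png',cv2.resize(b,(640,480),interpolation=cv2.INTER_CUBIC))"
```

```text
time_s: 15.05
tool_pos: [0.4723, -0.431, 0.0535]
tool_rot: [-180.0, 0.0, 170.2]
force: [-0.1, 0.1, -0.9]
grip_width: 0.0604
grasp_force: 0.0
now [ 0.4723 -0.431   0.0535] rot [-1.7998e+02  5.0000e-02  1.7024e+02] j [ 10.9  29.7  37.5  97.2 -20.4  60.  135.3] | shift [0.0004 0.0001 0.032 ] turn rad 0.0007 q7 135.3
```

View pics/s6.png

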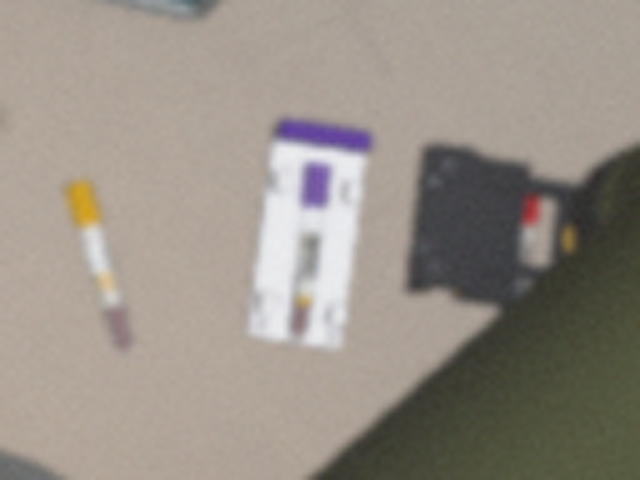

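The purple tube lies centred in its cradle, cap end at (317,163), gap to the block about 8 mm as intended. The red tube sits between the fingers at (533,230). Grasp it.

```bash
python3 -m crank '[{"x":0,"y":0,"z":0.015,"turn":0},{"x":0,"y":0,"z":0.029,"turn":0},{"x":0,"y":0,"z":0.032,"turn":0},{"x":0,"y":0,"z":0.032,"turn":0}]' && python3 -m crank '[{"x":0,"y":0,"z":0,"turn":0},{"x":0,"y":0,"z":0,"turn":0},{"x":0,"y":0,"z":0,"turn":0},{"x":0,"y":0,"z":0,"turn":0},{"x":0,"y":0,"z":0,"turn":0},{"x":0,"y":0,"z":0,"turn":0}]' 0 15; python3 -c "
from h import *
rel(.4312,.2859,.1,-7.2)"
```

```text
time_s: 15.6
tool_pos: [0.4715, -0.4308, 0.0205]
tool_rot: [180.0, -0.0, 170.2]
force: [-0.4, 0.4, -0.1]
grip_width: 0.06
grasp_force: 0.0
time_s: 16.35
tool_pos: [0.4719, -0.4309, 0.0211]
tool_rot: [180.0, 0.0, 170.2]
force: [-0.3, 0.7, -0.8]
grip_width: 0.0089
grasp_force: 15.0
now [ 0.4719 -0.4309  0.0211] rot [180.     0.   170.22] j [ 11.8  32.   36.3  98.3 -22.   57.1 136.4] | shift [ 0.1618  0.6995 -0.0789] turn rad -0.0451 q7 136.4
```

```bash
python3 -m crank '[{"x":0,"y":0,"z":-0.015,"turn":0},{"x":0,"y":0,"z":-0.045,"turn":0},{"x":0.002,"y":0.01,"z":-0.079,"turn":0},{"x":0.009,"y":0.04,"z":-0.079,"turn":0},{"x":0.019,"y":0.08,"z":-0.079,"turn":-0.01},{"x":0.029,"y":0.125,"z":-0.079,"turn":-0.01},{"x":0.039,"y":0.17,"z":-0.079,"turn":-0.02},{"x":0.05,"y":0.215,"z":-0.079,"turn":-0.02},{"x":0.06,"y":0.26,"z":-0.079,"turn":-0.03},{"x":0.07,"y":0.305,"z":-0.079,"turn":-0.04},{"x":0.08,"y":0.345,"z":-0.079,"turn":-0.045},{"x":0.085,"y":0.37,"z":-0.079,"turn":-0.045}]'; python3 -c "
from h import *
rel(.4312,.2859,.1,-7.2)"
```

```text
time_s: 17.85
tool_pos: [0.4511, -0.0499, 0.1011]
tool_rot: [179.9, 0.1, 172.9]
force: [-0.4, -0.3, 0.6]
grip_width: 0.009
grasp_force: 15.0
now [ 0.4511 -0.0499  0.1011] rot [1.7993e+02 9.0000e-02 1.7289e+02] j [-25.9   0.9  29.4 120.5  -0.6  58.6  86.7] | shift [0.0613 0.3308 0.0015] turn rad 0.0016 q7 86.7
```

```bash
python3 -m crank '[{"x":0.005,"y":0.025,"z":0,"turn":0},{"x":0.012,"y":0.065,"z":0,"turn":0},{"x":0.02,"y":0.11,"z":0,"turn":0},{"x":0.029,"y":0.155,"z":0,"turn":0},{"x":0.037,"y":0.2,"z":0,"turn":0},{"x":0.046,"y":0.245,"z":0,"turn":0},{"x":0.053,"y":0.285,"z":0,"turn":0},{"x":0.059,"y":0.318,"z":0,"turn":0},{"x":0.062,"y":0.3325,"z":0,"turn":0},{"x":0.062,"y":0.3325,"z":0.02,"turn":0},{"x":0.062,"y":0.3325,"z":0.04,"turn":0},{"x":0.062,"y":0.3325,"z":0.04,"turn":0}]' && python3 -m crank '[{"x":0,"y":0,"z":0,"turn":0},{"x":0,"y":0,"z":0,"turn":0}]'; python3 -c "
from h import *
rel(.4312,.2859,.028,-7.2)
import cv2
a=imaging.read_camera('scene')[180:276,130:258,::-1];b=imaging.read_camera('top')[160:256,120:248,::-1]
cv2.imwrite('pics/s7.png',cv2.resize(np.hstack([a,b]),(800,300),interpolation=cv2.INTER_CUBIC))"
```

```text
time_s: 19.35
tool_pos: [0.4306, 0.2839, 0.0592]
tool_rot: [-179.8, -0.1, 172.7]
force: [0.1, 0.4, -0.3]
grip_width: 0.009
grasp_force: 15.0
time_s: 19.6
tool_pos: [0.432, 0.2859, 0.0612]
tool_rot: [179.9, 0.1, 172.8]
force: [0.9, 0.5, -0.4]
grip_width: 0.0087
grasp_force: 15.0
now [0.432  0.2859 0.0612] rot [1.7992e+02 8.0000e-02 1.7276e+02] j [-46.3  12.   10.9 113.6  -2.8  54.6  48.6] | shift [ 0.0008 -0.0002  0.0332] turn rad -0.0007 q7 48.6
```

View pics/s7.png

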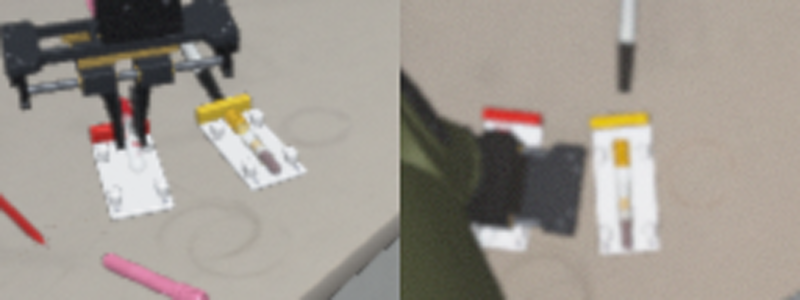

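The yellow tube is centred in yellow cradle 1, and the red tube hangs over the red cradle with its cap at the block. Lower and release.

```bash
python3 -m crank '[{"x":0,"y":0,"z":0.012,"turn":0},{"x":0,"y":0,"z":0.024,"turn":0},{"x":0,"y":0,"z":0.03,"turn":0},{"x":0,"y":0,"z":0.0325,"turn":0},{"x":0,"y":0,"z":0.0325,"turn":0}]' && python3 -m crank '[{"x":0,"y":0,"z":0,"turn":0},{"x":0,"y":0,"z":0,"turn":0},{"x":0,"y":0,"z":0,"turn":0},{"x":0,"y":0,"z":0,"turn":0}]' 0.05 && python3 -m crank '[{"x":0,"y":0,"z":-0.02,"turn":0},{"x":0,"y":0,"z":-0.05,"turn":0},{"x":0,"y":0,"z":-0.09,"turn":0},{"x":0,"y":0,"z":-0.09,"turn":0},{"x":0,"y":0,"z":-0.09,"turn":0}]'; python3 -c "
from h import *
rel(.475,-.1915,.118,13.1)"
```

```text
time_s: 20.32
tool_pos: [0.4313, 0.2859, 0.0275]
tool_rot: [180.0, 0.0, 172.8]
force: [-0.1, -0.4, 0.3]
grip_width: 0.0093
grasp_force: 15.0
time_s: 20.82
tool_pos: [0.4312, 0.2858, 0.0276]
tool_rot: [180.0, 0.0, 172.8]
force: [-0.4, -0.2, -0.5]
grip_width: 0.041
grasp_force: 0.0
time_s: 21.45
tool_pos: [0.4309, 0.2856, 0.1173]
tool_rot: [-180.0, -0.0, 172.8]
force: [0.1, -0.0, -0.5]
grip_width: 0.0501
grasp_force: 0.0
now [0.4309 0.2856 0.1173] rot [-1.7999e+02 -2.0000e-02  1.7280e+02] j [-46.8   8.   11.1 110.9  -1.7  61.4  47.8] | shift [-0.1036 -0.4678 -0.0007] turn rad -0.3544 q7 47.8
```

```bash
python3 -m crank '[{"x":-0.004,"y":-0.02,"z":0,"turn":0},{"x":-0.013,"y":-0.06,"z":0,"turn":-0.02},{"x":-0.024,"y":-0.11,"z":0,"turn":-0.07},{"x":-0.035,"y":-0.16,"z":0,"turn":-0.12},{"x":-0.047,"y":-0.21,"z":0,"turn":-0.17},{"x":-0.058,"y":-0.26,"z":0,"turn":-0.22},{"x":-0.069,"y":-0.31,"z":0,"turn":-0.27},{"x":-0.08,"y":-0.36,"z":0,"turn":-0.32},{"x":-0.09,"y":-0.405,"z":0,"turn":-0.354},{"x":-0.098,"y":-0.443,"z":0,"turn":-0.354},{"x":-0.1035,"y":-0.4675,"z":0,"turn":-0.354},{"x":-0.1035,"y":-0.4675,"z":0,"turn":-0.354}]' 0.06 && python3 -m crank '[{"x":0,"y":0,"z":0.03,"turn":0},{"x":0,"y":0,"z":0.055,"turn":0},{"x":0,"y":0,"z":0.065,"turn":0},{"x":0,"y":0,"z":0.065,"turn":0},{"x":0,"y":0,"z":0.065,"turn":0}]'; python3 -c "
from h import *
rel(.475,-.1915,.0215,13.1)
import cv2
a=imaging.read_camera('top')[165:245,130:270,::-1];b=imaging.read_camera('top')[165:245,245:385,::-1]
cv2.imwrite('pics/s8.png',cv2.resize(np.vstack([a,b]),(525,600),interpolation=cv2.INTER_CUBIC))"
```

```text
time_s: 22.95
tool_pos: [0.4731, -0.1941, 0.1166]
tool_rot: [-180.0, -0.1, -167.2]
force: [-1.0, -0.2, -0.3]
grip_width: 0.0604
grasp_force: 0.0
time_s: 23.58
tool_pos: [0.4758, -0.191, 0.0534]
tool_rot: [-180.0, 0.1, -166.9]
force: [-0.6, -0.6, 0.5]
grip_width: 0.0599
grasp_force: 0.0
now [ 0.4758 -0.191   0.0534] rot [-1.7998e+02  8.0000e-02 -1.6691e+02] j [-13.7  13.8  36.2 115.3 -10.1  53.8 130.7] | shift [ 0.0009 -0.0003  0.0319] turn rad -0.0002 q7 130.7
```

View pics/s8.png

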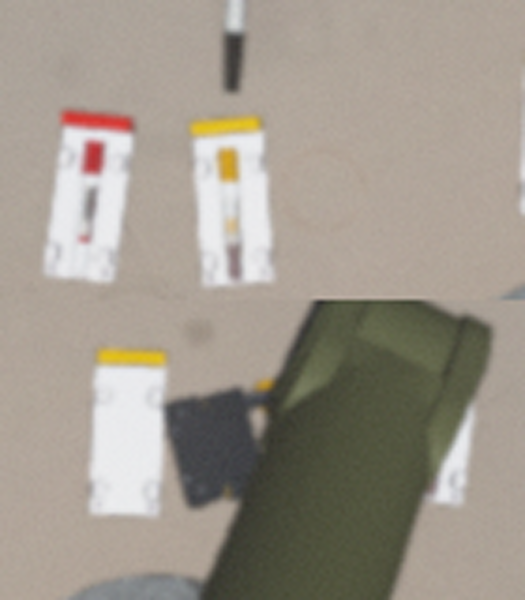

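The red tube (cap at (93,157)) and first yellow tube (cap at (228,165)) are centred in their cradles. The gripper is over the second yellow tube. Grasp it.

```bash
python3 -m crank '[{"x":0,"y":0,"z":0.015,"turn":0},{"x":0,"y":0,"z":0.029,"turn":0},{"x":0,"y":0,"z":0.0315,"turn":0},{"x":0,"y":0,"z":0.0315,"turn":0}]' && python3 -m crank '[{"x":0,"y":0,"z":0,"turn":0},{"x":0,"y":0,"z":0,"turn":0},{"x":0,"y":0,"z":0,"turn":0},{"x":0,"y":0,"z":0,"turn":0},{"x":0,"y":0,"z":0,"turn":0},{"x":0,"y":0,"z":0,"turn":0}]' 0 15; python3 -c "
from h import *
rel(.4758,-.073,.1,-3.4)"
```

```text
time_s: 24.18
tool_pos: [0.4748, -0.1911, 0.0205]
tool_rot: [180.0, -0.1, -166.9]
force: [-0.3, 0.2, 1.2]
grip_width: 0.0597
grasp_force: 0.0
time_s: 24.92
tool_pos: [0.4752, -0.191, 0.0211]
tool_rot: [-180.0, 0.0, -166.9]
force: [0.2, 0.7, 1.1]
grip_width: 0.0086
grasp_force: 15.0
now [ 0.4752 -0.191   0.0211] rot [-1.8000e+02  1.0000e-02 -1.6693e+02] j [-12.6  16.9  35.3 116.5 -12.7  50.3 132.8] | shift [-0.0273  0.1148 -0.0789] turn rad 0.2875 q7 132.8
```

```bash
python3 -m crank '[{"x":0,"y":0,"z":-0.015,"turn":0},{"x":0,"y":0,"z":-0.045,"turn":0},{"x":0,"y":0,"z":-0.079,"turn":0},{"x":-0.004,"y":0.015,"z":-0.079,"turn":0.05},{"x":-0.012,"y":0.05,"z":-0.079,"turn":0.14},{"x":-0.02,"y":0.085,"z":-0.079,"turn":0.23},{"x":-0.026,"y":0.109,"z":-0.079,"turn":0.2875},{"x":-0.0273,"y":0.1148,"z":-0.079,"turn":0.2875},{"x":-0.0273,"y":0.1148,"z":-0.059,"turn":0.2875},{"x":-0.0273,"y":0.1148,"z":-0.039,"turn":0.2875},{"x":-0.0273,"y":0.1148,"z":-0.039,"turn":0.2875},{"x":-0.0273,"y":0.1148,"z":-0.039,"turn":0.2875}]'; python3 -c "
from h import *
rel(.4758,-.073,.0275,-3.4)"
```

```text
time_s: 26.42
tool_pos: [0.4764, -0.0739, 0.0609]
tool_rot: [-180.0, 0.1, 176.6]
force: [-0.1, 0.7, -0.7]
grip_width: 0.009
grasp_force: 15.0
now [ 0.4764 -0.0739  0.0609] rot [-1.7999e+02  7.0000e-02  1.7657e+02] j [-25.6   8.7  33.5 119.   -5.9  53.8  97.6] | shift [0.0006 0.0008 0.0334] turn rad -0.0005 q7 97.6
```

```bash
python3 -m crank '[{"x":0,"y":0.0005,"z":0.012,"turn":0},{"x":0,"y":0.0005,"z":0.024,"turn":0},{"x":0,"y":0.0005,"z":0.03,"turn":0},{"x":0,"y":0.0005,"z":0.0325,"turn":0},{"x":0,"y":0.0005,"z":0.0325,"turn":0}]' && python3 -m crank '[{"x":0,"y":0,"z":0,"turn":0},{"x":0,"y":0,"z":0,"turn":0},{"x":0,"y":0,"z":0,"turn":0},{"x":0,"y":0,"z":0,"turn":0}]' 0.05 && python3 -m crank '[{"x":0,"y":0,"z":-0.02,"turn":0},{"x":0,"y":0,"z":-0.05,"turn":0},{"x":0,"y":0,"z":-0.09,"turn":0},{"x":0,"y":0.03,"z":-0.09,"turn":0},{"x":0,"y":0.07,"z":-0.09,"turn":0},{"x":0,"y":0.1,"z":-0.09,"turn":0},{"x":0,"y":0.12,"z":-0.09,"turn":0},{"x":0,"y":0.12,"z":-0.09,"turn":0},{"x":0,"y":0.12,"z":-0.09,"turn":0}]'; python3 -c "
from h import *
import cv2
print(env.get_obs()['tool_pos'])
a=imaging.read_camera('top')[130:245,105:425,::-1]
b=imaging.read_camera('scene')[150:265,95:415,::-1]
cv2.imwrite('pics/s9.png',cv2.resize(np.vstack([a,b]),(800,575),interpolation=cv2.INTER_CUBIC))"
```

```text
time_s: 27.05
tool_pos: [0.4759, -0.0726, 0.0275]
tool_rot: [-180.0, 0.0, 176.6]
force: [0.0, -0.1, -0.5]
grip_width: 0.0091
grasp_force: 15.0
time_s: 27.55
tool_pos: [0.4759, -0.0725, 0.0276]
tool_rot: [180.0, 0.0, 176.6]
force: [-0.4, -0.6, 1.1]
grip_width: 0.0411
grasp_force: 0.0
time_s: 28.68
tool_pos: [0.4829, 0.0461, 0.1175]
tool_rot: [-180.0, -0.0, 176.5]
force: [-0.3, -0.1, -0.1]
grip_width: 0.05
grasp_force: 0.0
[0.48289008 0.04611761 0.11750433]
```

View pics/s9.png

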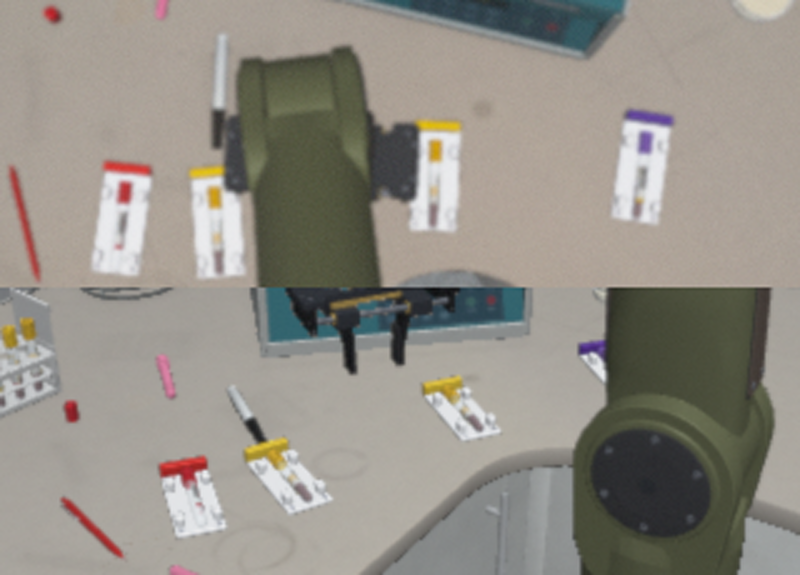

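All four tubes lie centred in their matching cradles, caps at the blocks: red (123,220), yellow (215,225), yellow (435,180), purple (643,180). The pens are in place and the gripper is free in the air.

```bash
python3 -c "
from cell import env
print(env.sign_off())"
```

```text
the job is handed in; nothing more can be done
None
```

I laid all four tubes in their matching cradles, caps at the coloured blocks, with the pens left in place, and handed the job in after about 29 s; the sign-off gave no verdict, but the last pictures show every tube centred.

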